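Nip up the recessed nut of a classroom robot's gearbox

ROBOT

A 6-joint arm with a two-finger parallel gripper is mounted at the origin on the work surface. World frame = base frame: x ahead of the robot, y to its left, z up, the work surface at z = 0. Lengths are in m, angles in rad, forces in N, time in s.
With the tool pointing down it reaches from about 0.325 to 0.775 m from the base axis. Payload 5.5 kg.
Tool frame: the origin (TCP) lies midway between the tips of the shut fingers; the grasp point (between the pads) lies 19 mm behind it; z points along the fingers, y is the line along which they close (so a half turn about z gives the same grasp; the last joint's range is limited). The gripper opens to 85 mm and grips with 20 to 120 N. Pads are 22 mm wide; open, the fingers measure 114 mm over their backs; the gripper's body (76 mm by 85 mm) begins 54 mm behind the grasp point. The pads swing forward as they close: fully open they stand 13 mm farther back than shut.
Start: joints at [-1.331, 0.091, 1.231, -0, 1.82, -0.057], TCP at [0.175, -0.574, 0.231] pointing down, gripper open.
Joint ranges: [-2.87, 2.87], [-0.86, 2.18], [0.17, 2.46], [-1.51, 4.65], [0.06, 2.69], [-2.65, 2.65]. Speed limits (rad/s): [2.57, 2.57, 3.01, 3.14, 3.14, 3.14].

INTERFACE

Orientations are given as a rotation vector (axis times angle).
In Python, from workcell import bot gives the robot as it stands.
- The arm moves only by the tool move_arm, never from a script. Its argument "rows" is a list of rows, each a list of 3 entries, a list of its own where there are three numbers: the shift along the world's x, y, z in mm, then the turn about the world's z in degrees, then the finger opening in mm, from 0 to 85.4. In form: [[[tx, ty, tz], turn, hand], ...]. A call has exactly 5 rows; each row is the pose to reach, as a shift and turn from the pose commanded when the call began; what a row does not reach only later rows make up. A row lasts 1/10 s, in which the tool goes at most 50 mm and 8.59 degrees, less where a joint would pass 70% of its speed; a pose out of reach is approached as far as the arm can. A call with a gripper value outside its range is refused whole. The fingers move at their own pace and stop on an object; "newtons" is the grip in N (left out, the last holds). Time passes only in rows, so rows that repeat a pose let the fingers close, or fill a call up. It gives the time, the measured TCP pose, the force, the opening and the grip force at its end, in the units of the state.
- bot.get_obs(): the state, without advancing time (a new reading comes with each control period).
- bot.grab_frame(name): name is "side" or "top"; returns the picture (480x640x3 uint8, red, green, blue); there is no depth.
- bot.camera_params(name): a dict with "fx", "fy", "cx", "cy" (pixels), "eye" and "attitude" of the camera in the world. Camera axes: x right, y up, looking along -z (the intrinsics and any distortion apply to the point x, -y, -z); pixel columns grow to the right and rows downward; lengths in m; the calibration is good to about 2 mm. A picture is of the moment at which its call begins. camera_params takes no time and is no camera call.
- bot.sign_off(): hands the job in; it is judged then, once.
The state is a dict: "t": time; "q": joint angles; "joint_vel": joint speeds; "tau": joint torques, N m; "position": TCP position; "tcp_rot": TCP orientation; "wrist_force": force on the tool from outside, world axes, zero at the start; "ft_torque": the same for the moment, N m; "finger_gap": opening from 0.0 (shut) to 1.0 (fully open); "grip_force": force on a finger pad.
Only numpy, scipy, OpenCV 4.12 (cv2) and the standard library are available. Lean on these libraries where they do the work, as an engineer would, in place of code of your own. Each camera call takes 0.05 s, during which the arm holds its last target. There are 200 camera calls.

TASK

Take the socket driver out of its wooden holder, fit it fully over the nut at the bottom of the gearbox's deep bore, pressing only gently while you feel for the flats, and tighten the nut clockwise until it is snug at about 0.4 N m, no more. Then stand the driver upright back in its holder, let go of it, and leave the battery pack, tape roll and wheel where they are.

Things in the scene. Friction and masses are not known exactly. Their poses are not given: they have to be found in the camera images.
- driver: Socket driver standing upright in the holder, 148 mm tall, about 0.3 kg. Origin: centre of the socket's lower end, z up its axis. Steel socket 39 mm wide, 43 mm tall; open below is a six-sided hollow 29 mm across flats, 21 mm deep, one flat facing its x axis. Above it a 16 mm round shank, then the grip.
- driver_grip (a point): Middle of the driver's black grip, on its axis, 130 mm above its lower end. The grip has flat sides: 70 mm long along the driver's x, 20 mm thick along its y, 36 mm tall (112 to 148 mm above the lower end). Pinch it from above across the 20 mm.
- holder: Plywood block 85 x 85 x 55 mm tall, fixed. Origin: centre of its underside. A round hole 46 mm wide in the middle of its top, 43 mm deep (hole floor 12 mm above the table), in which the driver stands.
- gearbox: Square aluminium gearbox 90 x 90 mm, 90 mm tall, on a 130 x 130 x 12 mm steel plate, fixed. Origin: centre of its underside, z up. In the middle of its top is a round vertical bore 42 mm wide with a 3 mm chamfer, 70 mm deep.
- bore_mouth (a point): Centre of the bore's mouth, level with the gearbox's top, 90 mm above the table.
- bore_floor (a point): Centre of the bore's floor, 70 mm below the mouth, 20 mm above the table. Seated over the nut, the socket's lower end stands on this floor; on unmatched flats it stays 12 mm higher. Until it drops over the nut, pressing the driver on the gearbox or nut with more than 60 N summed over the touching points (a push of some 25 N) is rough.
- nut_top (a point): Tip of the nut, on the bore's axis, 17 mm above its floor. A steel hex nut 27 mm across flats, 12 mm tall, topped by a cone 5 mm tall (27 mm wide narrowing to 16). It stands on the floor. Which way its flats face is not told; the socket drops over it within about 8 degrees of alignment, and the pattern repeats every 60 degrees.
- nut (a joint): How far the nut is screwed on (rad), growing clockwise seen from above, with a light drag of 0.05 N m. At 1.2 it is home and the torque rises steeply; it starts 0.4 to 0.8 rad short of that and stays where it is left.
- clamp (a joint): Elastic twist (rad) of the nut's stud under the tightening torque: 3 N m per rad, 0 when nothing turns the nut, so 0.133 at 0.4 N m. Snug counts from 0.25 N m (0.083), held for a moment with the driver seated; above 0.65 N m (0.217) the thread is spoiled.
- battery_pack: Loose black battery box with two blue cells, 75 x 45 x 22 mm, lying between or near gearbox and holder; origin at the centre of its underside. Not to be disturbed.
- tape_roll: Loose roll of white tape, 90 mm across, 40 mm tall, lying flat on the table; origin at the centre of its underside. Not to be disturbed.
- wheel: Loose small wheel, black tyre on a yellow rim, 65 mm across, 26 mm thick, lying flat; origin at the centre of its underside. Not to be disturbed.

How it is judged:
By the outcome, as a careful person would: the job done as asked, in the order asked, and still so for the second after the job is handed in, with the robot touching nothing.
It also fails if it takes over 72 s, if anything falls off the work surface, if the arm or the gripper's body presses on something with over 40 N, if the wrist force passes 120 N, or if a joint passes its speed limit or range.

## Working session

There is one attempt and no reset: what is moved stays moved. The work goes in short steps, Python scripts to look and compute and a tool call to move; the robot and the scene stay as the last step left them, time stands still between calls to the robot, and variables do not carry over. Pictures are saved under pics/ and viewed, at most 10 in all, crops included, and the job is handed in when it is done.

Besides the shell and the picture viewer there is one more tool, called after "Emit:" as name(argument=value, ...), one argument or row to a line, values as JSON. move_arm: Moves the arm, as the interface text tells. Its arguments: {"type":"object","properties":{"rows":{"type":"array"},"newtons":{"type":"number"}},"required":["rows"]}

```bash
mkdir -p pics
python3 - <<'E'
from workcell import bot
import cv2
for n in("top","side"):
    cv2.imwrite(f"pics/{n}0.png",bot.grab_frame(n)[:,:,::-1]); print(bot.camera_params(n))
print(bot.get_obs())
E
```

```text
{'fx': 450.58766809628696, 'fy': 450.58766809628696, 'cx': 326.7635836143228, 'cy': 245.20813843707288, 'eye': array([0.53280174, 0.00315723, 0.90320347]), 'attitude': array([ 0.10962344, -0.09201821, -1.57424289])}
{'fx': 441.78464022883156, 'fy': 441.78464022883156, 'cx': 316.7914114691013, 'cy': 236.53012077653136, 'eye': array([ 0.33131834, -0.4295837 ,  0.68500505]), 'attitude': array([ 0.7309975 , -0.22131116, -0.55948898])}
{'t': 0.1, 'q': array([-1.33075569e+00,  9.18306467e-02,  1.23179689e+00, -2.33395194e-05,
        1.81976251e+00, -5.66828664e-02]), 'joint_vel': array([ 0.00031197, -0.00172519, -0.00185281,  0.00097603,  0.00091451,
       -0.00083915]), 'tau': array([ 1.83579898e-03, -4.60217822e+01, -4.19217360e+01, -1.02133483e-04,
        1.05668165e-02,  3.35065543e-06]), 'position': array([ 0.17537522, -0.5735401 ,  0.23021799]), 'tcp_rot': array([-3.10531408e+00, -4.64111022e-01,  2.93701200e-04]), 'wrist_force': array([ 0.72046201, -0.59707957, -0.1604182 ]), 'ft_torque': array([-0.02885246, -0.00758523,  0.05491643]), 'grip_force': 0.0, 'finger_gap': 1.000596445450835}
```

View pics/top0.png

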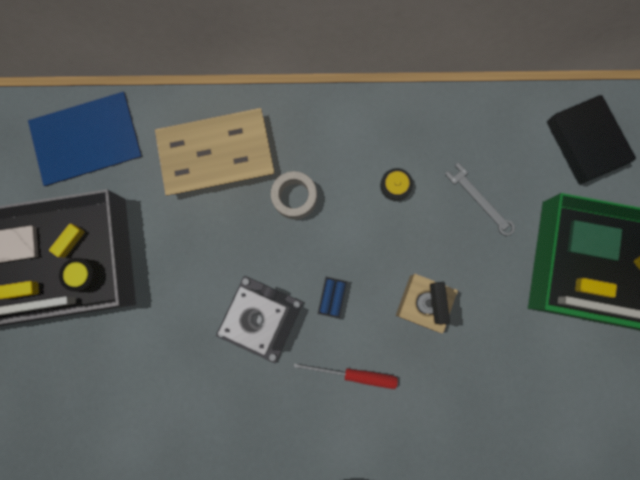

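View pics/side0.png

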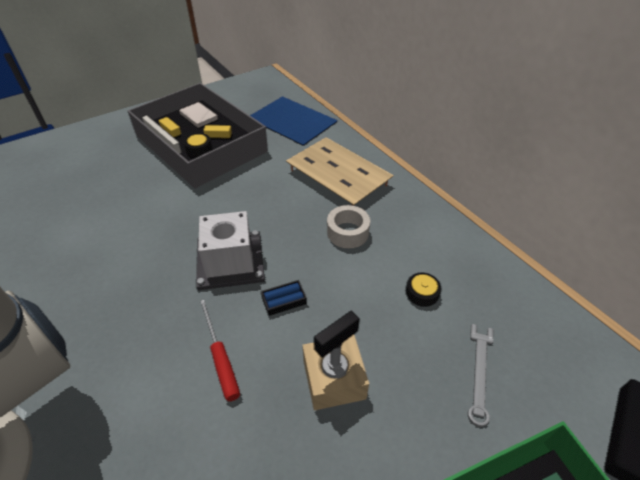

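```bash
cat > h.py <<'E'
import numpy as np, cv2
from workcell import bot
from scipy.spatial.transform import Rotation as R
def ray(n,u,v):
    p=bot.camera_params(n); d=np.array([(u-p['cx'])/p['fx'],-(v-p['cy'])/p['fy'],-1])
    return np.array(p['eye']),R.from_rotvec(p['attitude']).apply(d)
def plane(n,u,v,z):
    e,d=ray(n,u,v); return e+d*(z-e[2])/d[2]
def tri(a,b):
    (e,d),(f,g)=ray("top",*a),ray("side",*b); d/=np.linalg.norm(d); g/=np.linalg.norm(g)
    s=np.linalg.lstsq(np.c_[d,-g],f-e,rcond=None)[0]; p,q=e+s[0]*d,f+s[1]*g
    return (p+q)/2,np.linalg.norm(p-q)
def blob(mask,near):
    cs=cv2.findContours(mask.astype(np.uint8),cv2.RETR_EXTERNAL,cv2.CHAIN_APPROX_NONE)[0]
    cs=[c for c in cs if cv2.contourArea(c)>60]
    return max(cs,key=lambda c:cv2.pointPolygonTest(c,near,True))
def centroid(c):
    m=cv2.moments(c); return m['m10']/m['m00'],m['m01']/m['m00']
def angle(n,c,z):
    b=cv2.boxPoints(cv2.minAreaRect(c)); w=np.array([plane(n,*p,z) for p in b]); e=w[1]-w[0],w[2]-w[1]
    l=max(e,key=np.linalg.norm); return np.degrees(np.arctan2(l[1],l[0]))%180,[round(np.linalg.norm(x)*1e3) for x in e],w.mean(0)
E
python3 - <<'E'
from h import *
im={n:cv2.imread(f"pics/{n}0.png") for n in("top","side")}
for n in im: im[n]=im[n].astype(int)
k={n:im[n].max(2)<45 for n in im}
g={"top":blob(k["top"],(440,303)),"side":blob(k["side"],(337,334))}
print("grip",tri(centroid(g["top"]),centroid(g["side"])),angle("top",g["top"],.16),cv2.boundingRect(g["side"]))
for n,pt in(("top",(238,318)),("side",(210,235))):
    m=im[n]; c=blob((m.min(2)>125)&(np.ptp(m,axis=2)<40),pt); print("gear",angle(n,c,.09),cv2.contourArea(c),plane(n,*centroid(cv2.convexHull(c)),.09))
for n,pt in(("top",(412,300)),("side",(315,362))):
    m=im[n]; print(m[pt[1],pt[0]]); c=blob((m[:,:,2]-m[:,:,0]>35),pt); print("hold",angle(n,c,.055),cv2.contourArea(c))
a=cv2.resize(cv2.imread("pics/top0.png")[270:370,205:305],(500,500),interpolation=cv2.INTER_CUBIC)
b=cv2.resize(cv2.imread("pics/top0.png")[265:345,390:470],(300,300),interpolation=cv2.INTER_CUBIC)
c=cv2.resize(cv2.imread("pics/side0.png")[300:420,290:390],(250,300),interpolation=cv2.INTER_CUBIC)
o=np.zeros((600,800,3),np.uint8);o[:500,:500]=a;o[:300,500:]=b;o[300:,500:750]=c;cv2.imwrite("pics/c1.png",o)
E
```

```text
grip (array([ 0.52496417, -0.18329815,  0.15774036]), np.float64(0.009477993736553671)) (np.float64(4.15481949340878), [10, 54], array([ 0.52815814, -0.17892796,  0.16      ])) (314, 312, 45, 45)
gear (np.float64(155.89927413259272), [94, 93], array([0.50312558, 0.14721634, 0.09      ])) 2543.5 [0.50328088 0.14715364 0.09      ]
gear (np.float64(155.402163875761), [101, 94], array([0.50377043, 0.14785235, 0.09      ])) 1680.5 [0.50351395 0.14585087 0.09      ]
[104 141 160]
hold (np.float64(68.89463636211583), [85, 89], array([ 0.53264254, -0.17496072,  0.055     ])) 947.5
[131 173 200]
hold (np.float64(66.26521058133844), [41, 87], array([ 0.51052265, -0.16763321,  0.055     ])) 764.0
```

View pics/c1.png

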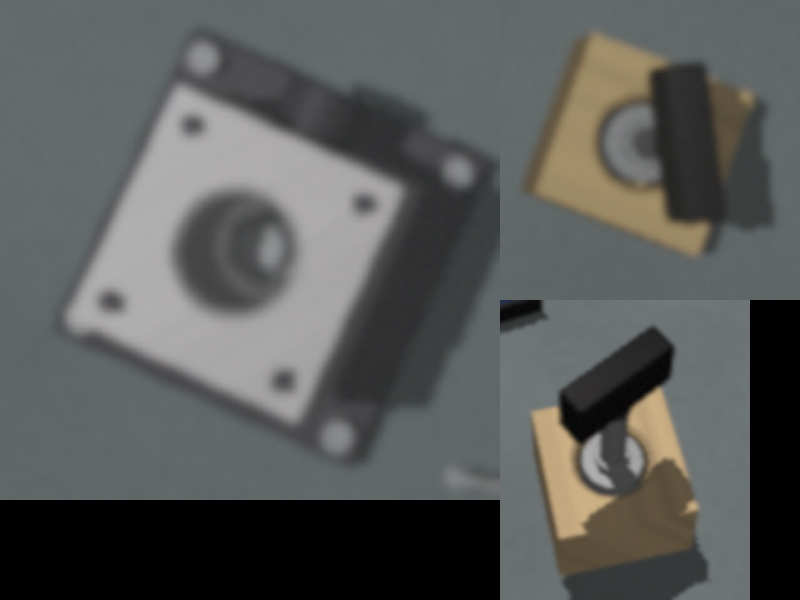

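Run:
```python
from h import *
im={n:cv2.imread(f"pics/{n}0.png").astype(int) for n in("top","side")}
for th in(50,58,66):
    k={n:im[n].max(2)<th for n in im}
    t,s=blob(k["top"],(440,303)),blob(k["side"],(337,334))
    print(th,"grip",tri(centroid(t),centroid(s)),angle("top",t,.142),cv2.boundingRect(t),cv2.boundingRect(s), plane("side",*centroid(s),.142))
for x,y in((652,72),(705,65),(722,220),(668,222)): print(plane("top",390+(x-500)*80/300,265+y*80/300,.142))
for n,pt in(("top",(252,320)),("side",(224,231))):
    m=im[n]; w=((m.min(2)>125)&(np.ptp(m,axis=2)<40)).astype(np.uint8)
    cs=cv2.findContours(w,cv2.RETR_CCOMP,cv2.CHAIN_APPROX_NONE)[0]
    cs=[c for c in cs if 200<cv2.contourArea(c)<900 and abs(np.array(centroid(c))-pt).max()<8]
    for c in cs: e=cv2.fitEllipse(c); print("bore",n,e,plane(n,*e[0],.09))
m=im["top"]; c=blob((m[:,:,2]-m[:,:,0]>20),(412,300)); print("hold",angle("top",cv2.convexHull(c),.055),cv2.boundingRect(c))
# socket ring top (z=.055)
print(plane("top",390+(638-500)*80/300,265+143*80/300,.055), plane("side",290+(612-500)*.4,300+(460-300)*.4,.055))
```

```text
50 grip (array([ 0.53218461, -0.17653694,  0.143653  ]), np.float64(0.0016021200742375255)) (np.float64(7.644567653574342), [25, 68], array([ 0.53153543, -0.17593745,  0.142     ])) (431, 283, 19, 41) (314, 312, 45, 45) [ 0.53353556 -0.17609879  0.142     ]
58 grip (array([ 0.53186468, -0.1764616 ,  0.1437299 ]), np.float64(0.0005722484310396539)) (np.float64(9.183748142157299), [28, 70], array([ 0.5308721 , -0.17587131,  0.142     ])) (431, 283, 20, 42) (314, 311, 45, 46) [ 0.53276937 -0.17577157  0.142     ]
66 grip (array([ 0.52815947, -0.18125354,  0.14914257]), np.float64(0.0006255249894779277)) (np.float64(1.981638176544351), [50, 75], array([ 0.53042844, -0.18529983,  0.142     ])) (430, 282, 32, 46) (314, 311, 46, 55) [ 0.53107426 -0.17807505  0.142     ]
[ 0.56381718 -0.1625825   0.142     ]
[ 0.56681274 -0.18637961  0.142     ]
[ 0.49829254 -0.19125322  0.142     ]
[ 0.49752802 -0.16736868  0.142     ]
bore top ((251.51954650878906, 320.0031433105469), (24.984577178955078, 26.20224952697754), 19.868896484375) [0.50399173 0.14701793 0.09      ]
bore side ((222.97219848632812, 230.44464111328125), (16.8986759185791, 24.042510986328125), 79.44967651367188) [0.50338047 0.14495755 0.09      ]
hold (np.float64(69.47295517895962), [88, 93], array([ 0.5332278 , -0.17390295,  0.055     ])) (397, 274, 49, 59)
[ 0.53224456 -0.1733784   0.055     ] [ 0.53290152 -0.17712527  0.055     ]
```

Emit:
move_arm(
  rows=[
    [[18,20,0],8.4,85],
    [[36,40,0],16.8,85],
    [[54,60,0],25.2,85],
    [[72,80,0],33.6,85],
    [[90,100,0],42,85],
  ],
)

```text
t: 0.6
position: [0.266, -0.4728, 0.2307]
tcp_rot: [-2.729, -1.555, -0.0]
wrist_force: [0.6, -1.0, 0.1]
finger_gap: 0.998
grip_force: 0.0
```

Emit:
move_arm(
  rows=[
    [[18,20,0],8.4,85],
    [[36,40,0],16.8,85],
    [[54,60,0],25.2,85],
    [[72,80,0],33.6,85],
    [[90,100,0],42,85],
  ],
)

```text
t: 1.1
position: [0.356, -0.3727, 0.2308]
tcp_rot: [-1.99, -2.43, -0.0]
wrist_force: [0.8, 0.5, -0.1]
finger_gap: 0.997
grip_force: 0.0
```

Emit:
move_arm(
  rows=[
    [[18,20,0],8.4,85],
    [[36,40,0],16.8,85],
    [[54,60,0],25.2,85],
    [[72,80,0],33.6,85],
    [[90,100,0],42,85],
  ],
)

```text
t: 1.6
position: [0.446, -0.2728, 0.2308]
tcp_rot: [-0.987, -2.982, -0.0]
wrist_force: [-0.1, -0.5, -0.1]
finger_gap: 0.996
grip_force: 0.0
```

Emit:
move_arm(
  rows=[
    [[18,20,0],8.4,85],
    [[36,40,0],16.8,85],
    [[54,60,0],25.2,85],
    [[72,80,0],33.6,85],
    [[87,98,0],42,85],
  ],
)

```text
t: 2.1
position: [0.5331, -0.1746, 0.2306]
tcp_rot: [0.147, -3.137, -0.001]
wrist_force: [0.3, -0.7, 0.5]
finger_gap: 0.997
grip_force: 0.0
```

Emit:
move_arm(
  rows=[
    [[-1,-1,-30],0,85],
    [[-1,-1,-60],0,85],
    [[-1,-1,-85],0,85],
    [[-1,-1,-100],0,85],
    [[-1,-1,-107],0,85],
  ],
  newtons=60,
)

```text
t: 2.6
position: [0.5307, -0.1765, 0.1222]
tcp_rot: [0.137, -3.136, -0.002]
wrist_force: [-0.1, 0.6, 0.6]
finger_gap: 0.995
grip_force: 0.0
```

Emit:
move_arm(
  rows=[
    [[0,0,0],0,40],
    [[0,0,0],0,30],
    [[0,0,0],0,20],
    [[0,0,0],0,10],
    [[0,0,0],0,10],
  ],
  newtons=60,
)

```text
t: 3.1
position: [0.5319, -0.1767, 0.1255]
tcp_rot: [-0.137, 3.137, -0.0]
wrist_force: [-0.3, 0.7, 3.0]
finger_gap: 0.229
grip_force: 58.8
```

Emit:
move_arm(
  rows=[
    [[0,0,0],0,10],
    [[0,0,0],0,10],
    [[0,0,0],0,10],
    [[0,0,0],0,10],
    [[0,0,0],0,10],
  ],
)

```text
t: 3.6
position: [0.5319, -0.1767, 0.1255]
tcp_rot: [-0.137, 3.137, -0.001]
wrist_force: [-0.5, 1.7, 5.3]
finger_gap: 0.225
grip_force: 58.9
```

Emit:
move_arm(
  rows=[
    [[0,0,15],0,10],
    [[0,0,35],0,10],
    [[0,0,60],0,10],
    [[0,0,85],0,10],
    [[0,0,115],0,10],
  ],
  newtons=80,
)

```text
t: 4.1
position: [0.5308, -0.1767, 0.2392]
tcp_rot: [0.137, -3.136, -0.001]
wrist_force: [0.6, -0.9, -2.9]
finger_gap: 0.225
grip_force: 78.2
```

Run:
```python
from h import *
o=np.zeros((600,800,3),np.uint8)
t=bot.grab_frame("top")[:,:,::-1]; s=bot.grab_frame("side")[:,:,::-1]; cv2.imwrite("pics/t2.png",t);cv2.imwrite("pics/s2.png",s)
o[:400,:400]=cv2.resize(t[240:370,370:500],(400,400)); o[:480,400:]=cv2.resize(s[250:430,250:400],(400,480)); cv2.imwrite("pics/c2.png",o)
b=bot.get_obs(); print(b['position'],b['tcp_rot'],b['wrist_force'],b['ft_torque'],b['q'])
```

```text
[ 0.53259653 -0.17739796  0.24443204] [-0.13661186  3.13188465 -0.00529872] [-0.48992436 -0.45980224 -1.89554465] [-0.03485527 -0.0157968   0.03523608] [-3.81943595e-01 -1.70579948e-02  1.31821509e+00 -3.13389865e-04
  1.83291438e+00 -2.04000639e+00]
```

View pics/c2.png

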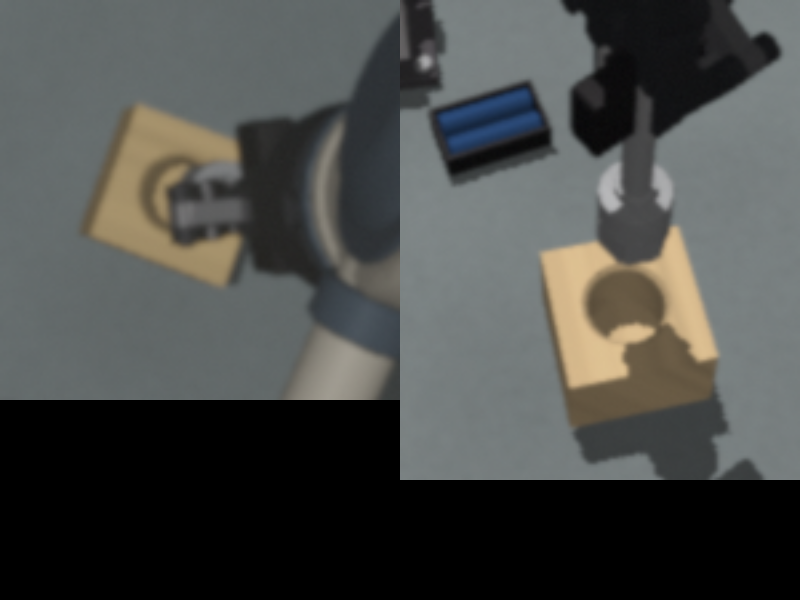

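Run:
```python
from h import *
b=bot.get_obs(); print(b['position'],b['tcp_rot'],b['wrist_force'])
P=np.array([.532,-.177]); p=bot.camera_params("side"); Rw=R.from_rotvec(p['attitude'])
for z in(.13,.15,.17,.18):
    c=Rw.inv().apply(np.r_[P,z]-p['eye']); print(z,p['cx']-p['fx']*c[0]/c[2],p['cy']+p['fy']*c[1]/c[2])
g=cv2.imread("pics/s2.png",0)
for r in(312,325,330,335,340): print(r,g[r,318:360])
print(plane("side",334.4,364.4,.055),p['eye'],Rw.as_matrix()[:,0])
```

```text
[ 0.53259653 -0.17739796  0.24443204] [-0.13661186  3.13188465 -0.00529872] [-0.48992436 -0.45980224 -1.89554465]
0.13 335.8069660648478 339.1460399245733
0.15 336.2621128231565 331.6947504620151
0.17 336.73955859239754 323.87839987982284
0.18 336.9871620636893 319.82483890668743
312 [123 124 124 124 123 123 123 122 122 127 140 158 168 167 142  99  72  69
  70  70  72  71  72  71  69  68  91 133 148 141 133 128 127 125 124 124
 124 124 124 125 124 125]
325 [126 126 127 127 124 112 107 143 172 181 182 183 182 170 135  95  75  74
  77  77  78  78  77  77  74  73  74  93 135 161 170 172 167 139 118 119
 125 126 125 123 123 124]
330 [125 125 125 126 124 112  87  68  65  72  84  83  78  75  74  74  75  75
  74  74  74  73  74  75  75  74  74  73  74  74  72  70  70  83 109 122
 124 124 124 124 124 124]
335 [127 127 127 126 122 107  81  68  65  66  66  67  68  68  69  70  71  70
  71  72  72  72  73  73  73  72  71  71  69  69  67  67  90 141 169 172
 155 135 127 125 125 125]
340 [134 136 140 144 149 146 117  82  68  64  65  65  67  69  70  71  70  70
  70  71  71  72  71  71  70  70  70  69  69  68  88 138 178 192 193 191
 187 173 147 130 124 124]
[ 0.53200631 -0.17732611  0.055     ] [ 0.33131834 -0.4295837   0.68500505] [ 8.32119553e-01 -5.54596293e-01  3.24632839e-05]
```

Emit:
move_arm(
  rows=[
    [[-2,20,0],0,10],
    [[-5,55,0],0,10],
    [[-9,95,0],0,10],
    [[-12,135,0],0,10],
    [[-15,170,0],0,10],
  ],
)

```text
t: 4.7
position: [0.5156, -0.0051, 0.2373]
tcp_rot: [0.137, -3.136, -0.001]
wrist_force: [1.1, -0.1, -3.2]
finger_gap: 0.217
grip_force: 78.6
```

Emit:
move_arm(
  rows=[
    [[-4,40,0],0,10],
    [[-8,80,0],0,10],
    [[-11,115,0],0,10],
    [[-13,140,0],0,10],
    [[-14,153,0],0,10],
  ],
)

```text
t: 5.2
position: [0.5017, 0.1481, 0.2374]
tcp_rot: [0.141, -3.136, 0.0]
wrist_force: [-1.1, -0.3, -2.3]
finger_gap: 0.222
grip_force: 78.9
```

Emit:
move_arm(
  rows=[
    [[0,0,0],0,10],
    [[0,0,0],0,10],
    [[0,0,-5],0,10],
    [[0,0,-15],0,10],
    [[0,0,-25],0,10],
  ],
)

```text
t: 5.7
position: [0.5026, 0.1454, 0.2132]
tcp_rot: [0.135, -3.138, 0.0]
wrist_force: [1.1, 0.7, -3.8]
finger_gap: 0.228
grip_force: 78.9
```

Run:
```python
from h import *
o=np.zeros((600,800,3),np.uint8)
t=bot.grab_frame("top")[:,:,::-1]; s=bot.grab_frame("side")[:,:,::-1]; cv2.imwrite("pics/t3.png",t);cv2.imwrite("pics/s3.png",s)
o[:400,:400]=cv2.resize(t[255:385,195:325],(400,400)); o[:480,400:]=cv2.resize(s[130:310,150:300],(400,480)); cv2.imwrite("pics/c3.png",o)
b=bot.get_obs(); print(b['position'],b['tcp_rot'],b['wrist_force'],b['ft_torque'],b['q'])
```

```text
[0.50169948 0.14548796 0.21146005] [ 1.35553899e-01 -3.13458059e+00  1.25216307e-03] [-0.1772088   0.43995334 -2.87584878] [0.03667595 0.0150554  0.04304286] [ 2.17166314e-01 -1.17327659e-01  1.47235902e+00 -8.15914424e-05
  1.79072002e+00 -1.44008313e+00]
```

View pics/c3.png

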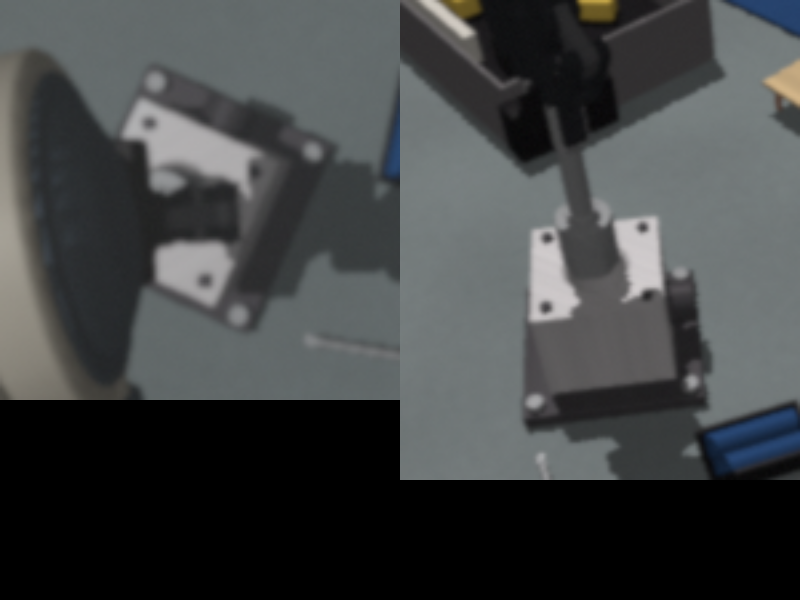

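Emit:
move_arm(
  rows=[
    [[1.5,0,0],0,10],
    [[1.5,0,-5],0,10],
    [[1.5,0,-9],0,10],
    [[1.5,0,-12],0,10],
    [[1.5,0,-14],0,10],
  ],
)

```text
t: 6.3
position: [0.5039, 0.1462, 0.1999]
tcp_rot: [0.137, -3.138, 0.0]
wrist_force: [-0.5, 0.8, -2.4]
finger_gap: 0.224
grip_force: 78.9
```

Emit:
move_arm(
  rows=[
    [[0,0,-2],0,10],
    [[0,0,-4],0,10],
    [[0,0,-6],0,10],
    [[0,0,-8],0,10],
    [[0,0,-10],0,10],
  ],
)

```text
t: 6.8
position: [0.504, 0.1462, 0.1901]
tcp_rot: [-0.137, 3.139, -0.0]
wrist_force: [0.4, -1.2, -3.5]
finger_gap: 0.224
grip_force: 78.9
```

Emit:
move_arm(
  rows=[
    [[0,0,-6],0,10],
    [[0,0,-13],0,10],
    [[0,0,-20],0,10],
    [[0,0,-27],0,10],
    [[0,0,-32],0,10],
  ],
)

```text
t: 7.3
position: [0.5037, 0.1462, 0.1571]
tcp_rot: [0.137, -3.137, 0.0]
wrist_force: [-0.1, -0.8, -2.2]
finger_gap: 0.222
grip_force: 78.9
```

Emit:
move_arm(
  rows=[
    [[0,0,-2],0,10],
    [[0,0,-4],0,10],
    [[0,0,-6],0,10],
    [[0,0,-8],0,10],
    [[0,0,-9],0,10],
  ],
)

```text
t: 7.8
position: [0.504, 0.1462, 0.1492]
tcp_rot: [-0.137, 3.138, -0.0]
wrist_force: [-0.1, 0.2, -2.9]
finger_gap: 0.223
grip_force: 78.9
```

Emit:
move_arm(
  rows=[
    [[0,0,-1],0,10],
    [[0,0,-2],0,10],
    [[0,0,-3],0,10],
    [[0,0,-4],0,10],
    [[0,0,-4],0,10],
  ],
)

```text
t: 8.3
position: [0.504, 0.1462, 0.1455]
tcp_rot: [-0.137, 3.138, 0.0]
wrist_force: [-0.8, -0.3, -2.2]
finger_gap: 0.22
grip_force: 79.1
```

Emit:
move_arm(
  rows=[
    [[0,0,-0.5],0,10],
    [[0,0,-1],0,10],
    [[0,0,-1.5],0,10],
    [[0,0,-2],0,10],
    [[0,0,-2],0,10],
  ],
)

```text
t: 8.8
position: [0.5043, 0.1463, 0.1448]
tcp_rot: [-0.137, 3.137, 0.0]
wrist_force: [-2.7, -0.3, 6.4]
finger_gap: 0.22
grip_force: 80.3
```

Emit:
move_arm(
  rows=[
    [[0,0,0],-2,10],
    [[0,0,0],-4,10],
    [[0,0,0],-6,10],
    [[0,0,0],-8,10],
    [[0,0,0],-10,10],
  ],
)

```text
t: 9.3
position: [0.5046, 0.1461, 0.145]
tcp_rot: [0.139, 3.136, 0.0]
wrist_force: [-0.7, -0.3, 7.4]
finger_gap: 0.222
grip_force: 80.2
```

Emit:
move_arm(
  rows=[
    [[0,0,0],-2,10],
    [[0,0,0],-4,10],
    [[0,0,0],-6,10],
    [[0,0,0],-8,10],
    [[0,0,0],-10,10],
  ],
)

```text
t: 9.8
position: [0.5046, 0.1462, 0.145]
tcp_rot: [0.412, 3.112, 0.001]
wrist_force: [-1.1, -1.1, 6.4]
finger_gap: 0.223
grip_force: 80.2
```

Emit:
move_arm(
  rows=[
    [[0,0,0],-2,10],
    [[0,0,0],-4,10],
    [[0,0,0],-6,10],
    [[0,0,0],-8,10],
    [[0,0,0],-10,10],
  ],
)

```text
t: 10.3
position: [0.5045, 0.1462, 0.145]
tcp_rot: [0.682, 3.064, 0.001]
wrist_force: [-2.0, 0.1, 6.7]
finger_gap: 0.224
grip_force: 80.2
```

Emit:
move_arm(
  rows=[
    [[0,0,0],-2,10],
    [[0,0,0],-4,10],
    [[0,0,0],-6,10],
    [[0,0,0],-8,10],
    [[0,0,0],-10,10],
  ],
)

```text
t: 10.8
position: [0.5045, 0.1463, 0.145]
tcp_rot: [0.946, 2.993, 0.002]
wrist_force: [-0.8, -0.7, 6.4]
finger_gap: 0.225
grip_force: 80.2
```

Emit:
move_arm(
  rows=[
    [[0,0,0],-2,10],
    [[0,0,0],-4,10],
    [[0,0,0],-6,10],
    [[0,0,0],-8,10],
    [[0,0,0],-10,10],
  ],
)

```text
t: 11.3
position: [0.5045, 0.1463, 0.145]
tcp_rot: [1.203, 2.9, 0.002]
wrist_force: [-2.2, -0.2, 6.9]
finger_gap: 0.223
grip_force: 80.2
```

Emit:
move_arm(
  rows=[
    [[0,0,0],-2,10],
    [[0,0,0],-4,10],
    [[0,0,0],-6,10],
    [[0,0,0],-8,10],
    [[0,0,0],-10,10],
  ],
)

```text
t: 11.8
position: [0.5044, 0.1463, 0.145]
tcp_rot: [1.452, 2.784, 0.002]
wrist_force: [-1.5, -0.6, 6.2]
finger_gap: 0.226
grip_force: 80.2
```

```bash
python3 -c "
from h import *
b=bot.get_obs();print(b['position'],b['wrist_force'],b['ft_torque'],np.degrees(b['q']))"
```

```text
[0.50439373 0.14626307 0.1449707 ] [-1.53096756 -0.59921874  6.22885378] [-0.07478533  0.56141423  0.06425334] [ 1.24618279e+01 -6.46871425e+00  9.08505192e+01 -4.31974821e-03
  9.54927429e+01 -2.24648424e+01]
```

Emit:
move_arm(
  rows=[
    [[-0.3,0,0],0,10],
    [[-0.6,0,0],0,10],
    [[-0.9,0,0],0,10],
    [[-1.2,0,0],0,10],
    [[-1.2,0,0],0,10],
  ],
)

```text
t: 12.3
position: [0.5038, 0.1463, 0.145]
tcp_rot: [1.449, 2.784, 0.004]
wrist_force: [-0.0, -0.2, 5.9]
finger_gap: 0.225
grip_force: 79.9
```

```bash
python3 -c "
from h import *
b=bot.get_obs();print(b['position'],b['wrist_force'],b['ft_torque'],np.degrees(b['q']))"
```

```text
[0.50379535 0.14633601 0.14502135] [-0.04412308 -0.19954814  5.87601522] [-0.08300829 -0.03925841  0.03481196] [ 1.24885478e+01 -6.64319978e+00  9.10069128e+01 -1.17183870e-02
  9.54164149e+01 -2.25169985e+01]
```

Emit:
move_arm(
  rows=[
    [[0,0,0],-2,10],
    [[0,0,0],-4,10],
    [[0,0,0],-6,10],
    [[0,0,0],-8,10],
    [[0,0,0],-10,10],
  ],
)

```text
t: 12.8
position: [0.5033, 0.1464, 0.1447]
tcp_rot: [1.689, 2.647, 0.003]
wrist_force: [-2.3, 0.8, 5.7]
finger_gap: 0.221
grip_force: 80.0
```

```bash
python3 -c "
from h import *
b=bot.get_obs();print(b['position'],b['wrist_force'],b['ft_torque'],np.degrees(b['q']))"
```

```text
[0.50331231 0.14637607 0.14473018] [-2.27216064  0.83765035  5.74211406] [0.00103421 0.32736217 0.0314499 ] [ 1.24921557e+01 -6.63556612e+00  9.10292170e+01  6.97048493e-03
  9.54685965e+01 -1.24351780e+01]
```

Emit:
move_arm(
  rows=[
    [[-0.3,0,0],-2,10],
    [[-0.6,0,0],-4,10],
    [[-0.6,0,0],-6,10],
    [[-0.6,0,0],-8,10],
    [[-0.6,0,0],-10,10],
  ],
)

```text
t: 13.3
position: [0.5027, 0.147, 0.1432]
tcp_rot: [1.913, 2.491, 0.004]
wrist_force: [2.4, 2.5, -2.8]
finger_gap: 0.224
grip_force: 78.7
```

```bash
python3 -c "
from h import *
b=bot.get_obs();print(b['position'],b['wrist_force'],b['ft_torque'],np.degrees(b['q']))"
```

```text
[0.50271372 0.14698971 0.14323571] [ 2.41751517  2.5118483  -2.77096629] [ 0.72863322 -0.49179326  0.0346424 ] [ 1.25234712e+01 -6.66128167e+00  9.12044578e+01  8.17860585e-02
  9.53452075e+01 -2.41940806e+00]
```

Emit:
move_arm(
  rows=[
    [[0.3,0.2,-1],0,10],
    [[0.5,0.3,-2],0,10],
    [[0.5,0.3,-3],0,10],
    [[0.5,0.3,-3.5],0,10],
    [[0.5,0.3,-3.5],0,10],
  ],
)

```text
t: 13.8
position: [0.503, 0.1468, 0.1398]
tcp_rot: [1.912, 2.493, 0.002]
wrist_force: [2.2, 2.4, -1.7]
finger_gap: 0.222
grip_force: 78.6
```

```bash
python3 -c "
from h import *
b=bot.get_obs();print(b['position'],b['wrist_force'],b['ft_torque'],np.degrees(b['q']))"
```

```text
[0.50298881 0.14675211 0.13984829] [ 2.2159445  2.3691386 -1.7469135] [ 0.85119919 -0.91066813  0.04414301] [ 1.25317289e+01 -6.53327428e+00  9.14295520e+01  1.97971488e-02
  9.50471196e+01 -2.49409869e+00]
```

Emit:
move_arm(
  rows=[
    [[0.5,0.3,-1.5],0,10],
    [[0.5,0.3,-3],0,10],
    [[0.5,0.3,-4.5],0,10],
    [[0.5,0.3,-6],0,10],
    [[0.5,0.3,-7],0,10],
  ],
)

```text
t: 14.3
position: [0.5034, 0.1469, 0.1336]
tcp_rot: [1.912, 2.492, 0.001]
wrist_force: [1.6, 3.0, 5.7]
finger_gap: 0.222
grip_force: 80.1
```

```bash
python3 -c "
from h import *
b=bot.get_obs();print(b['position'],b['wrist_force'],b['ft_torque'],np.degrees(b['q']))"
```

```text
[0.50340095 0.14693858 0.13356486] [1.58413089 2.98506496 5.65554347] [ 0.69751329 -0.28662785  0.09141954] [ 1.25497763e+01 -6.38177532e+00  9.19269110e+01  7.59549735e-03
  9.43913429e+01 -2.45997190e+00]
```

Emit:
move_arm(
  rows=[
    [[0,0,0],-2,10],
    [[0,0,0],-4,10],
    [[0,0,0],-6,10],
    [[0,0,0],-8,10],
    [[0,0,0],-10,10],
  ],
  newtons=100,
)

```text
t: 14.8
position: [0.5037, 0.1474, 0.1337]
tcp_rot: [2.123, 2.315, 0.004]
wrist_force: [3.8, 3.4, 1.3]
finger_gap: 0.222
grip_force: 97.5
```

```bash
cat > s.py <<'E'
from h import *
b=bot.get_obs();print(b['position'],b['wrist_force'],b['ft_torque'],np.degrees(b['q'][[0,5]]),(2*np.degrees(np.arctan2(b['tcp_rot'][1],b['tcp_rot'][0]))-90)%360)
E
python3 s.py
```

```text
[0.50368993 0.14744356 0.13367322] [3.79279522 3.36191367 1.31283686] [ 1.10654142 -0.90265099  0.20453838] [12.56678756  7.61215308] 4.958771169654284
```

Emit:
move_arm(
  rows=[
    [[0.3,0.3,0],-1,10],
    [[0.6,0.6,0],-2,10],
    [[0.8,0.8,0],-3,10],
    [[0.8,0.8,0],-4,10],
    [[0.8,0.8,0],-4,10],
  ],
)

```text
t: 15.3
position: [0.5042, 0.1478, 0.1336]
tcp_rot: [2.202, 2.24, 0.001]
wrist_force: [1.6, 3.6, 4.5]
finger_gap: 0.221
grip_force: 98.2
```

```bash
python3 s.py
```

```text
[0.50415543 0.14775213 0.13360174] [1.5681044  3.60974158 4.47213792] [ 0.87321295 -0.38796752  0.29101189] [12.61954298 11.64179921] 0.978222858688298
```

Emit:
move_arm(
  rows=[
    [[0,0.3,0],-0.5,10],
    [[0,0.5,0],-1,10],
    [[0,0.5,0],-1.5,10],
    [[0,0.5,0],-2,10],
    [[0,0.5,0],-2,10],
  ],
)

```text
t: 15.8
position: [0.5042, 0.148, 0.1336]
tcp_rot: [2.24, 2.201, 0.001]
wrist_force: [2.0, 2.3, 5.5]
finger_gap: 0.22
grip_force: 98.2
```

```bash
python3 s.py; python3 -c "
from h import *
print(bot.get_obs()['tau'])"
```

```text
[0.50419875 0.14798331 0.13357553] [1.9999307  2.26816848 5.53552454] [ 0.65622464 -0.43117973  0.39538438] [12.66368363 13.67266166] 358.98906090503255
[ -1.40898719 -33.87696505 -37.59127736  -0.93131136   0.93913693
   0.45952887]
```

Emit:
move_arm(
  rows=[
    [[0,0,0],-0.5,10],
    [[0,0,0],-0.5,10],
    [[0,0,0],-0.5,10],
    [[0,0,0],-0.5,10],
    [[0,0,0],-0.5,10],
  ],
)

```text
t: 16.3
position: [0.5042, 0.148, 0.1336]
tcp_rot: [2.25, 2.192, 0.001]
wrist_force: [1.3, 3.3, 4.5]
finger_gap: 0.224
grip_force: 98.2
```

```bash
python3 s.py
```

```text
[0.50422053 0.14801635 0.13359375] [1.30001193 3.26153871 4.53101034] [ 0.62435864 -0.50051778  0.42358802] [12.66647215 14.15969659] 358.5048401509014
```

Emit:
move_arm(
  rows=[
    [[0,0,0.2],2,10],
    [[0,0,0.5],4,10],
    [[0,0,0.8],6,10],
    [[0,0,1],8,10],
    [[0,0,1],9,10],
  ],
)

```text
t: 16.8
position: [0.504, 0.1479, 0.1336]
tcp_rot: [2.071, 2.362, -0.001]
wrist_force: [2.1, 2.7, 2.2]
finger_gap: 0.219
grip_force: 97.5
```

```bash
python3 s.py
```

```text
[0.5039506  0.14789049 0.13360693] [2.06220691 2.7066298  2.15534251] [ 0.65521624 -0.6110863  -0.11856774] [12.65698176  5.1341165 ] 7.521216815413965
```

Emit:
move_arm(
  rows=[
    [[0.3,0.4,-0.5],-1,10],
    [[0.6,0.8,-1],-3,10],
    [[0.6,0.8,-1],-5,10],
    [[0.6,0.8,-1],-7,10],
    [[0.6,0.8,-1],-7,10],
  ],
)

```text
t: 17.3
position: [0.5045, 0.1484, 0.1335]
tcp_rot: [2.214, 2.228, -0.001]
wrist_force: [0.5, 1.5, 5.6]
finger_gap: 0.219
grip_force: 98.3
```

```bash
python3 s.py
```

```text
[0.50446175 0.14839241 0.13352309] [0.4926964  1.54585173 5.58995112] [ 0.20651552 -0.09570301  0.28359308] [12.72658066 12.36553907] 0.3560120904231354
```

Emit:
move_arm(
  rows=[
    [[0,0.2,0],-1,10],
    [[0,0.3,0],-2,10],
    [[0,0.3,0],-2.5,10],
    [[0,0.3,0],-2.5,10],
    [[0,0.3,0],-2.5,10],
  ],
)

```text
t: 17.8
position: [0.5045, 0.1485, 0.1335]
tcp_rot: [2.261, 2.18, -0.001]
wrist_force: [0.9, 0.4, 6.5]
finger_gap: 0.221
grip_force: 98.4
```

```bash
python3 s.py
```

```text
[0.5045083  0.14854482 0.13352801] [0.92612495 0.4365175  6.46797311] [ 0.07628358 -0.10699671  0.36866303] [12.75602983 14.83297277] 357.91631685034633
```

Emit:
move_arm(
  rows=[
    [[0,0,0],0,10],
    [[0,0,0.2],2,10],
    [[0,0,0.4],4,10],
    [[0,0,0.7],6,10],
    [[0,0,0.7],6,10],
  ],
)

```text
t: 18.3
position: [0.5043, 0.1485, 0.1335]
tcp_rot: [2.144, 2.296, -0.003]
wrist_force: [1.5, -0.5, 3.9]
finger_gap: 0.222
grip_force: 97.8
```

```bash
python3 s.py
```

```text
[0.50434465 0.14853675 0.13354273] [ 1.50724624 -0.45125019  3.90722022] [-0.03873131 -0.14382639  0.09721878] [12.75069288  8.82039895] 3.9245268941886025
```

Emit:
move_arm(
  rows=[
    [[0,0,0.5],1,10],
    [[0,0,2],1,10],
    [[0,0,4],1,10],
    [[0,0,7],1,10],
    [[0,0,10],1,10],
  ],
)

```text
t: 18.8
position: [0.504, 0.1487, 0.1418]
tcp_rot: [-2.122, -2.315, 0.005]
wrist_force: [2.2, -0.1, -7.2]
finger_gap: 0.221
grip_force: 99.2
```

```bash
python3 s.py
```

```text
[0.50404395 0.14873478 0.141846  ] [ 2.24962064 -0.09184505 -7.20649139] [-0.36067508 -0.81548223  0.11262686] [12.75694181  7.78759881] 4.965594814248163
```

Emit:
move_arm(
  rows=[
    [[0,0,10],0,10],
    [[0,0,25],0,10],
    [[0,0,50],0,10],
    [[0,0,80],0,10],
    [[0,0,97],0,10],
  ],
)

```text
t: 19.3
position: [0.5047, 0.1496, 0.246]
tcp_rot: [2.12, 2.315, 0.007]
wrist_force: [0.4, -0.4, -2.5]
finger_gap: 0.22
grip_force: 100.0
```

Emit:
move_arm(
  rows=[
    [[2,-20,0],0,10],
    [[5,-55,0],0,10],
    [[9,-95,0],0,10],
    [[12,-135,0],0,10],
    [[15,-170,0],0,10],
  ],
)

```text
t: 19.8
position: [0.5193, -0.0222, 0.2432]
tcp_rot: [2.121, 2.315, 0.003]
wrist_force: [1.4, 1.0, -3.2]
finger_gap: 0.226
grip_force: 99.9
```

Emit:
move_arm(
  rows=[
    [[4,-40,0],0,10],
    [[8,-80,0],0,10],
    [[11,-115,0],0,10],
    [[13,-140,0],0,10],
    [[14,-152,0],0,10],
  ],
)

```text
t: 20.3
position: [0.5334, -0.1747, 0.2425]
tcp_rot: [2.124, 2.313, 0.001]
wrist_force: [-0.6, 0.1, -2.3]
finger_gap: 0.224
grip_force: 99.9
```

Emit:
move_arm(
  rows=[
    [[0,0,0],0,10],
    [[0,0,-15],0,10],
    [[0,0,-35],0,10],
    [[0,0,-50],0,10],
    [[0,0,-55],0,10],
  ],
)

```text
t: 20.8
position: [0.5327, -0.1711, 0.1825]
tcp_rot: [-2.117, -2.315, 0.002]
wrist_force: [0.3, 1.0, -3.6]
finger_gap: 0.216
grip_force: 99.9
```

```bash
python3 s.py
python3 - <<'E'
from h import *
o=np.zeros((600,800,3),np.uint8)
t=bot.grab_frame("top")[:,:,::-1]; s=bot.grab_frame("side")[:,:,::-1]
o[:400,:400]=cv2.resize(t[240:370,370:500],(400,400)); o[:480,400:]=cv2.resize(s[250:430,250:400],(400,480)); cv2.imwrite("pics/c4.png",o)
E
```

```text
[ 0.53267453 -0.17108243  0.18247437] [ 0.34784792  0.98541042 -3.60242049] [0.01840355 0.03067376 0.02833994] [-21.30215559 -26.40314216] 5.104285923617908
```

View pics/c4.png

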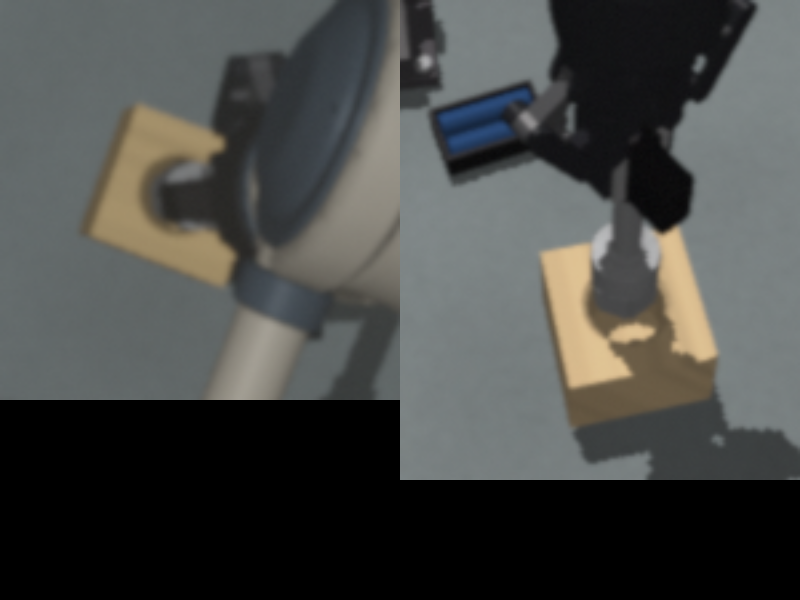

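Emit:
move_arm(
  rows=[
    [[0.5,-2,0],0,10],
    [[0.5,-2,-6],0,10],
    [[0.5,-2,-12],0,10],
    [[0.5,-2,-18],0,10],
    [[0.5,-2,-24],0,10],
  ],
)

```text
t: 21.4
position: [0.534, -0.1748, 0.1607]
tcp_rot: [-2.122, -2.316, 0.0]
wrist_force: [-0.3, 0.6, -3.7]
finger_gap: 0.225
grip_force: 100.0
```

In the hole freely (bottom about 47 mm).

Emit:
move_arm(
  rows=[
    [[0,0,-6],0,10],
    [[0,0,-13],0,10],
    [[0,0,-20],0,10],
    [[0,0,-26],0,10],
    [[0,0,-30],0,10],
  ],
)

```text
t: 21.9
position: [0.5339, -0.1747, 0.1306]
tcp_rot: [-2.122, -2.316, 0.0]
wrist_force: [0.6, -0.5, -1.6]
finger_gap: 0.22
grip_force: 100.0
```

Emit:
move_arm(
  rows=[
    [[0,0,-1],0,10],
    [[0,0,-2],0,10],
    [[0,0,-3],0,10],
    [[0,0,-3],0,10],
    [[0,0,-3],0,10],
  ],
)

```text
t: 22.4
position: [0.5342, -0.1748, 0.1287]
tcp_rot: [2.122, 2.316, 0.0]
wrist_force: [-0.4, -0.9, -2.3]
finger_gap: 0.217
grip_force: 100.0
```

```bash
python3 s.py
```

```text
[ 0.53418311 -0.17480795  0.1287247 ] [-0.40435732 -0.92691281 -2.34331493] [ 0.00768098  0.00287991 -0.01328833] [-21.58821449 -26.59523497] 5.00700077943219
```

Emit:
move_arm(
  rows=[
    [[0,0,-1],0,10],
    [[0,0,-2],0,10],
    [[0,0,-3],0,10],
    [[0,0,-3.5],0,10],
    [[0,0,-3.5],0,10],
  ],
)

```text
t: 22.9
position: [0.5342, -0.1748, 0.1256]
tcp_rot: [2.122, 2.316, 0.0]
wrist_force: [-0.5, -0.1, 0.2]
finger_gap: 0.22
grip_force: 100.7
```

Emit:
move_arm(
  rows=[
    [[0,0,0],0,26],
    [[0,0,0],0,32],
    [[0,0,0],0,45],
    [[0,0,0],0,60],
    [[0,0,0],0,75],
  ],
  newtons=20,
)

```text
t: 23.4
position: [0.5341, -0.1748, 0.125]
tcp_rot: [2.122, 2.316, -0.0]
wrist_force: [-0.6, -0.3, -0.5]
finger_gap: 0.85
grip_force: 0.0
```

Emit:
move_arm(
  rows=[
    [[0,0,0],0,80],
    [[0,0,10],0,80],
    [[0,0,35],0,80],
    [[0,0,70],0,80],
    [[0,0,110],0,80],
  ],
)

```text
t: 23.9
position: [0.5335, -0.1746, 0.2358]
tcp_rot: [-2.121, -2.315, 0.001]
wrist_force: [1.1, -0.7, 0.8]
finger_gap: 0.936
grip_force: 0.0
```

Emit:
move_arm(
  rows=[
    [[-20,-30,10],0,80],
    [[-40,-70,20],0,80],
    [[-60,-110,20],0,80],
    [[-80,-145,20],0,80],
    [[-90,-170,20],0,80],
  ],
)

```text
t: 24.4
position: [0.4425, -0.3469, 0.2562]
tcp_rot: [2.124, 2.313, -0.001]
wrist_force: [0.2, -0.7, -0.6]
finger_gap: 0.942
grip_force: 0.0
```

```bash
python3 s.py
python3 - <<'E'
from h import *
t=bot.grab_frame("top")[:,:,::-1]; s=bot.grab_frame("side")[:,:,::-1]
o=np.zeros((600,800,3),np.uint8)
o[:300,:400]=cv2.resize(t,(400,300)); o[:300,400:]=cv2.resize(s,(400,300)); o[300:,:300]=cv2.resize(t[240:370,370:500],(300,300)); o[300:,400:650]=cv2.resize(s[250:430,250:400],(250,300)); cv2.imwrite("pics/c5.png",o)
E
```

```text
[ 0.4424752  -0.34693498  0.2562371 ] [ 0.245725   -0.68838131 -0.59485664] [ 0.02170018 -0.05462102 -0.02513687] [-41.54357127 -46.44972478] 4.89516518929716
```

View pics/c5.png

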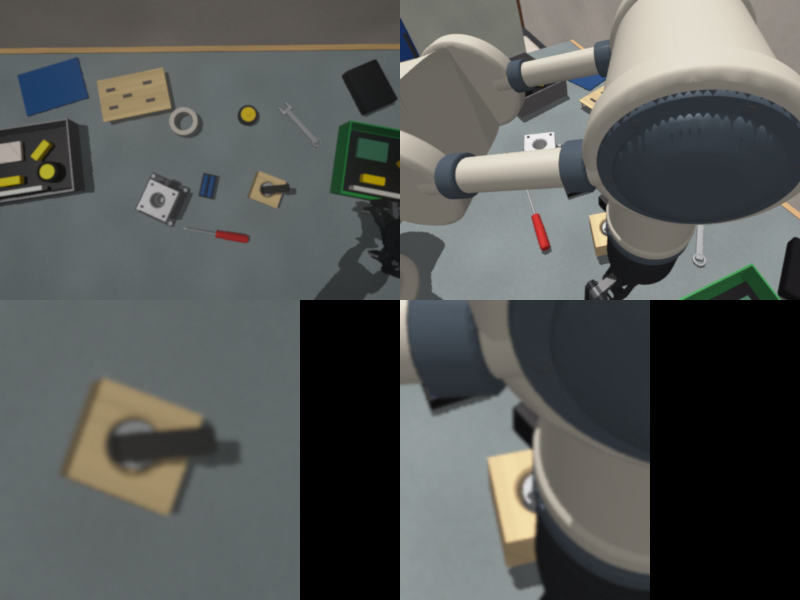

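The driver stands upright in the holder hole (grip near (440,302) in the top image). The battery pack, tape roll and wheel have not moved, and the arm is clear of everything.

```bash
python3 -c "
from workcell import bot
print(bot.sign_off())"
```

```text
the job is handed in; nothing more can be done
None
```

The nut was tightened to about 0.35–0.4 N m by the wrist sensor (one slight over-unwind on back-off, so I re-tightened it to about 0.33 N m), the driver is standing released in its holder, the battery pack, tape roll and wheel look unmoved in the last top picture, and the job is handed in.

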